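Touch-test a row of nut clusters

TASK

Check that the row of four round nut clusters on the wooden tray has set: start at the end of the row nearest the open cardboard box and go along the row, one cluster after the other, resting the fingertips gently on the top of each for about a second. Do not pick up, tip or shift any of the sweets, leave the square caramels untouched and the box and tub where they are, and finish clear of everything.

Things in the scene. Friction and masses are not known exactly. Their poses are not given: they have to be found in the camera images.
- tray: fixed wooden tray lined with white paper, 260 x 340 mm. Origin: centre of its underside; x axis across its 260 mm, away from the robot, y along its 340 mm, to the left; yawed up to 17 degrees. Paper 10 mm above the origin; long rails 22 mm high; end rails 14 mm thick, 42 mm high, scooped to 24 mm in the middle. The clusters lie in one uneven row along y, about 70 mm apart, a little beyond the middle.
- cluster_1: a round lumpy chocolate nut cluster, dark brown, 45 mm across and 24 mm high (28 to 40 g, hard, loose on the paper); its top is a flat of 26 mm diameter, rounding off to the sides. Origin: centre of its underside, z axis up, so its top is 24 mm above the origin. It is the leftmost of the row (the +y end).
- cluster_2: a round lumpy chocolate nut cluster, dark brown, 45 mm across and 24 mm high (28 to 40 g, hard, loose on the paper); its top is a flat of 26 mm diameter, rounding off to the sides. Origin: centre of its underside, z axis up, so its top is 24 mm above the origin. It is second from the left.
- cluster_3: a round lumpy chocolate nut cluster, dark brown, 45 mm across and 24 mm high (28 to 40 g, hard, loose on the paper); its top is a flat of 26 mm diameter, rounding off to the sides. Origin: centre of its underside, z axis up, so its top is 24 mm above the origin. It is third from the left.
- cluster_4: a round lumpy chocolate nut cluster, dark brown, 45 mm across and 24 mm high (28 to 40 g, hard, loose on the paper); its top is a flat of 26 mm diameter, rounding off to the sides. Origin: centre of its underside, z axis up, so its top is 24 mm above the origin. It is the rightmost of the row (the -y end).
- caramel_1: a square caramel, light brown, 26 x 26 x 16 mm, loose on the same tray, in front of the row on the robot's side; not part of the job. Origin: centre of its underside.
- caramel_2: a square caramel, light brown, 26 x 26 x 16 mm, loose on the same tray, in front of the row on the robot's side; not part of the job. Origin: centre of its underside.
- box: open cardboard box with chocolates in it, 200 x 130 x 85 mm, 0.7 kg. Origin: centre of its underside. It stands on the table to the left (+y) or to the right (-y) of the tray, swapping sides from start to start with the tub.
- tub: closed clear plastic tub with a green lid and yellow clips, 186 x 122 x 94 mm, 0.6 kg. Origin: centre of its underside. It stands on the table to the left (+y) or to the right (-y) of the tray, swapping sides from start to start with the cardboard box.
Mind the look-alikes: they are no part of the job. Leave any pink or red look-alike of the cluster_4 alone.

How it is judged:
By the outcome, as a careful person would: the job done as asked, in the order asked, and still so for the second after the job is handed in, with the robot touching nothing.
It also fails if it takes over 56 s, if anything falls off the work surface, if the arm or the gripper's body presses on something with over 40 N, if the wrist force passes 120 N, or if a joint passes its speed limit or range.

ROBOT

A 6-joint arm with a two-finger parallel gripper is mounted at the origin on the work surface. World frame = base frame: x ahead of the robot, y to its left, z up, the work surface at z = 0. Lengths are in mm, angles in rad, forces in N, time in s.
With the tool pointing down it reaches from about 350 to 775 mm from the base axis. Payload 7.3 kg.
Tool frame: the origin (TCP) lies at the very end of the fingers, on their centre line; the grasp point (between the pads) lies 19 mm behind it; x points along the fingers, y is the direction in which the jaws open and shut, and the axes are right-handed (so a half turn about x gives the same grasp; the last joint's range is limited). The gripper opens to 92 mm and grips with 3 to 60 N. Pads are 19 mm wide; open, the fingers measure 130 mm over their backs; the gripper's body (75 mm by 190 mm) begins 47 mm behind the grasp point.
Start: joints at [-1.468, 0.342, 1.524, -0, 1.275, -0.146], TCP at [129.298, -508.849, 226.741] pointing down, gripper open.
Joint ranges: [-2.53, 2.53], [-0.77, 2.02], [0.04, 2.7], [-1, 4.14], [0.28, 2.66], [-3.11, 3.11]. Speed limits (rad/s): [2.57, 2.57, 3.14, 3.14, 3.14, 3.14].

INTERFACE

Orientations are given as [roll, pitch, yaw] about the fixed x, y, z axes, in that order (R = Rz(yaw) Ry(pitch) Rx(roll)).
In Python, from plant import bot gives the robot as it stands.
- The arm moves only by the tool step_arm, never from a script. Its argument "targets" is a list that holds one entry, the list of rows, each a list of 4 numbers: the shift along the tool's x, y, z in m, then the turn about the tool's x in degrees. A call has exactly 5 rows; each row is the pose to reach, as a shift and turn from the pose measured when the call began, along the tool's axes at that moment; what a row does not reach only later rows make up. A row lasts 1/12 s, in which the tool goes at most 41.7 mm and 7.16 degrees, less where a joint would pass 70% of its speed; a pose out of reach is approached as far as the arm can. A call with a gripper value outside its range is refused whole. "jaw" is the closure, from 0 (fully open) to 1 (shut), set as the call begins (left out, the last holds). The fingers move at their own pace and stop on an object; the grip force is fixed at half the most. Time passes only in rows, so rows that repeat a pose let the fingers close, or fill a call up. It gives the time, the measured TCP pose, the force and the opening at its end, in the units of the state.
- bot.get_obs(): the state, without advancing time (a new reading comes with each control period).
- bot.capture(name): name is "side" or "top" or "wrist"; returns a dict with "color" (480x640x3 uint8, red, green, blue), "depth" (480x640 float32, mm along the optical axis (not along the pixel's ray), 0 where there is no reading), "fov_y" (degrees; the focal length in pixels is half the picture's height over the tangent of half this angle, whatever the lens; pixels are square), "cx", "cy" (the principal point, pixels), "dist_coeffs" ([k1, k2, p1, p2, k3] as OpenCV has them; the pictures are not rectified), "rvec" (rotation vector, rad) and "tvec" (3), from world to camera coordinates, as OpenCV has them. Camera axes: x right, y down, z forward; pixel columns grow to the right and rows downward; lengths in mm; the calibration is good to about 2 mm. A picture is of the moment at which its call begins.
- bot.close_job(): hands the job in, once; it reports no verdict.
The state is a dict: "time": time; "joint_positions": joint angles; "dq": joint speeds; "tau": joint torques, N m; "tool_pos": TCP position; "tcp_rot": TCP orientation; "contact_force": force on the tool from outside, world axes, zero at the start; "moment": the same for the moment, N m; "grip_width": finger opening in mm.
Only numpy, scipy, OpenCV 4.12 (cv2) and the standard library are available. Lean on these libraries where they do the work, as an engineer would, in place of code of your own. Each camera call takes 0.05 s, during which the arm holds its last target. There are 200 camera calls.

## Working session

There is one attempt and no reset: what is moved stays moved. The work goes in short steps, Python scripts to look and compute and a tool call to move; the robot and the scene stay as the last step left them, time stands still between calls to the robot, and variables do not carry over. Pictures are saved under pics/ and viewed, about 8 in all and at most 12, crops included, and the job is handed in when it is done.

Besides the shell and the picture viewer there is one more tool, called after "Emit:" in YAML: its name, and indented under it one key for each argument. step_arm: Moves the arm, as the interface text tells. Its arguments: {"type":"object","properties":{"targets":{"type":"array","items":{"type":"array","items":{"type":"array","items":{"type":"number"}}}},"jaw":{"type":"number"}},"required":["targets"]}

```bash
mkdir -p pics
cat > h.py <<'E'
import numpy as np, cv2
from plant import bot
def cam(n):
    c=bot.capture(n); f=240/np.tan(np.radians(c["fov_y"])/2)
    c["K"]=np.array([[f,0,c["cx"]],[0,f,c["cy"]],[0,0,1.]]); c["R"]=cv2.Rodrigues(np.array(c["rvec"],float))[0]; c["t"]=np.array(c["tvec"],float).ravel(); c["d"]=np.array(c["dist_coeffs"],float)
    return c
def ray(c,uv,z):
    p=cv2.undistortPoints(np.array(uv,float).reshape(-1,1,2),c["K"],c["d"]).reshape(-1,2)
    d=np.c_[p,np.ones(len(p))]@c["R"]; o=-c["R"].T@c["t"]
    return o+d*((z-o[2])/d[:,2])[:,None]
def pts(c):  # world points of every pixel by depth
    u,v=np.meshgrid(np.arange(640.),np.arange(480.))
    p=cv2.undistortPoints(np.stack([u,v],-1).reshape(-1,1,2),c["K"],c["d"]).reshape(-1,2)
    q=np.c_[p,np.ones(len(p))]*c["depth"].reshape(-1,1)
    return ((q-c["t"])@c["R"]).reshape(480,640,3)
def save(c,n): cv2.imwrite(n,c["color"][:,:,::-1])
E
python3 - <<'E'
from h import *
print(bot.get_obs())
for n in("top","side"):
    c=cam(n); save(c,f"pics/{n}1.png"); print(n,-c["R"].T@c["t"],c["R"][2],c["fov_y"],c["d"])
E
```

```text
{'time': 0.0, 'joint_positions': array([-1.46797997e+00,  3.42732606e-01,  1.52501576e+00, -2.86749704e-05,
        1.27538616e+00, -1.46000813e-01]), 'dq': array([-0.00099535, -0.0005943 , -0.00222084, -0.00191413,  0.00101463,
       -0.00061312]), 'tau': array([-1.81397656e-03, -4.31246388e+01, -2.44222319e+01,  7.14331074e-02,
        5.60276338e-02, -1.41945525e-04]), 'tool_pos': array([ 129.25597651, -508.42262163,  226.04026899]), 'tcp_rot': array([-1.69901544,  1.56925421,  1.69140275]), 'contact_force': array([ 0.07596782, -0.07327662, -0.12646733]), 'moment': array([ 0.00284747, -0.0116617 ,  0.03483401]), 'grip_width': 91.4939633199241}
top [ 434.35731382   -6.52188815 1127.10300212] [ 0.09984722  0.00755266 -0.99497411] 46.22652721005092 [0.00181303 0.         0.         0.         0.        ]
side [  333.50422519 -1143.57638063   855.84209254] [ 0.17284164  0.80865402 -0.56232058] 46.20820298085729 [0.03993469 0.         0.         0.         0.        ]
```

View pics/top1.png

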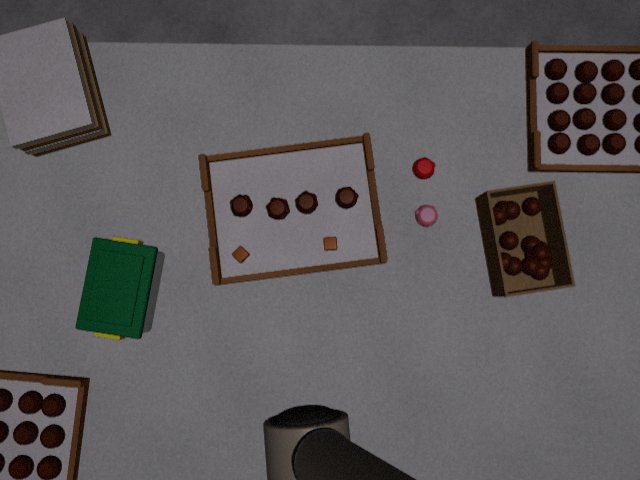

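View pics/side1.png

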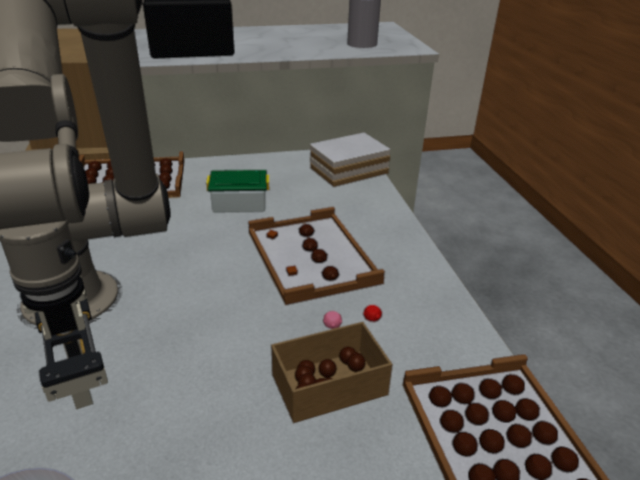

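The top view (up = +x, left = +y) shows the clusters at about (241,205), (278,208), (306,202) and (346,197). The caramels are at (241,254) and (330,243), and the red and pink decoys at (424,168) and (427,215). The box is on the right (-y) side at (525,240), and the side view agrees, so the order is 4, 3, 2, 1.

```bash
cat > meas.py <<'E'
from h import *
from scipy import ndimage as nd
for n,roi in(("top",(215,150,365,235)),("side",(285,215,350,285))):
    c=cam(n); P=pts(c); im=c["color"].astype(int); x0,y0,x1,y1=roi
    m=np.zeros((480,640),bool); m[y0:y1,x0:x1]=(im.sum(2)<200)[y0:y1,x0:x1]
    m=nd.binary_opening(m,iterations=2); L,k=nd.label(m)
    for i in range(1,k+1):
        v,u=np.where(L==i)
        if len(v)<60: continue
        q=P[v,u]; top=np.percentile(q[:,2],90)
        cm=[u.mean(),v.mean()]
        s=q[q[:,2]>top-3]
        print(n,np.round(cm,1),len(v),"ray z=22:",ray(c,[cm],22)[0].round(1),"depth top",top.round(1),s.mean(0).round(1))
    if n=="top": print("paper",P[225,290].round(1),"decoys",P[168,424].round(),P[215,427].round(),"box",P[240,525].round(),P[185,553].round(), "rails",P[140,366].round(),P[258,379].round(),P[162,205].round(),P[278,216].round())
E
python3 meas.py
```

```text
top [242.4 154.5] 346 ray z=22: [705.3 167.2  22. ] depth top 24.7 [704.1 163.8  30. ]
top [345.8 197.3] 386 ray z=22: [621.3 -41.1  22. ] depth top 36.1 [615.5 -39.9  64.5]
top [306.2 202.3] 395 ray z=22: [610.2  37.5  22. ] depth top 35.7 [608.2  37.7  42.6]
top [241.  205.2] 400 ray z=22: [602.4 167.   22. ] depth top 36.0 [599.3 165.6  47.8]
top [277.6 208.3] 405 ray z=22: [597.4  94.2  22. ] depth top 35.9 [595.6  94.   41.9]
paper [566.1  69.8   6.7] decoys [ 683. -196.   22.] [ 588. -201.   26.] box [ 540. -391.   31.] [ 640. -427.   85.] rails [733. -79.  42.] [ 501. -107.   26.] [685. 238.  39.] [ 434.   -7. 1127.]
side [311.8 244.2] 461 ray z=22: [604.9  91.1  22. ] depth top 34.7 [599.5  71.1  45.8]
side [330. 273.] 180 ray z=22: [623.1 -45.   22. ] depth top 34.4 [616.9 -64.6  47. ]
side [291.5 270.5] 62 ray z=22: [530.3 -17.3  22. ] depth top 27.1 [529.7 -18.4  26. ]
```

```bash
cat > go.py <<'E'
from h import *
import sys
from scipy.spatial.transform import Rotation as Ro
o=bot.get_obs(); R=Ro.from_euler('xyz',o["tcp_rot"]).as_matrix(); p=np.array(o["tool_pos"])
T=np.array([float(a) for a in sys.argv[1:4]])
print("t",o["time"],"p",p.round(1),"F",np.round(o["contact_force"],2),"w",round(o["grip_width"],1)); print("R",R.round(3).tolist())
print("shift m",(R.T@(T-p)/1000).round(4))
E
python3 go.py 621 -41 200
```

```text
t 0.2 p [ 129.3 -508.6  226.3] F [-0.45  0.64  0.26] w 91.8
R [[-0.0, 0.246, -0.969], [0.001, -0.969, -0.246], [-1.0, -0.001, -0.0]]
shift m [ 0.0267 -0.3321 -0.5917]
```

Emit:
step_arm:
  targets:
    - [[0,-0.02,-0.035,0],[0,-0.04,-0.07,0],[0,-0.06,-0.105,0],[0,-0.08,-0.14,0],[0,-0.1,-0.175,0]]
  jaw: 1

```text
time: 0.62
tool_pos: [275.1, -367.1, 226.4]
tcp_rot: [-1.722, 1.57, 1.668]
contact_force: [0.9, -0.4, 0.8]
grip_width: 63.2
```

Emit:
step_arm:
  targets:
    - [[0,-0.02,-0.035,0],[0,-0.04,-0.07,0],[0,-0.06,-0.105,0],[0,-0.08,-0.14,0],[0,-0.1,-0.175,0]]

```text
time: 1.03
tool_pos: [421.3, -225.4, 226.5]
tcp_rot: [-1.823, 1.57, 1.567]
contact_force: [0.5, -0.9, 1.0]
grip_width: 30.1
```

Emit:
step_arm:
  targets:
    - [[0,-0.02,-0.035,0],[0,-0.04,-0.07,0],[0,-0.06,-0.105,0],[0,-0.08,-0.14,0],[0,-0.1,-0.175,0]]

```text
time: 1.45
tool_pos: [567.4, -83.7, 226.5]
tcp_rot: [-1.522, 1.57, 1.868]
contact_force: [0.2, -0.9, 1.4]
grip_width: 0.7
```

```bash
python3 go.py 600 -41 200
```

```text
t 1.45 p [567.4 -83.7 226.5] F [ 0.18 -0.94  1.39] w 0.7
R [[-0.0, 0.246, -0.969], [0.001, -0.969, -0.246], [-1.0, -0.001, 0.0]]
shift m [ 0.0266 -0.0333 -0.042 ]
```

Emit:
step_arm:
  targets:
    - [[0.005,-0.01,-0.02,0],[0.01,-0.02,-0.04,0],[0.02,-0.028,-0.062,0],[0.025,-0.028,-0.062,0],[0.025,-0.028,-0.062,0]]

```text
time: 1.87
tool_pos: [620.1, -40.3, 199.3]
tcp_rot: [-0.589, 1.566, 2.802]
contact_force: [-1.1, -0.1, -0.7]
grip_width: 0.5
```

```bash
python3 go.py 621 -41 100
python3 - <<'E'
from h import *
c=cam("wrist"); save(c,"pics/w1.png"); print(-c["R"].T@c["t"],c["R"][2])
E
```

```text
t 1.8667 p [620.1 -40.3 199.3] F [-1.13 -0.08 -0.7 ] w 0.5
R [[-0.004, 0.247, -0.969], [0.001, -0.969, -0.247], [-1.0, -0.002, 0.004]]
shift m [ 0.0993  0.0011 -0.001 ]
[684.88509491 -23.89756676 357.61625782] [-0.24852626 -0.05966226 -0.96678597]
```

View pics/w1.png

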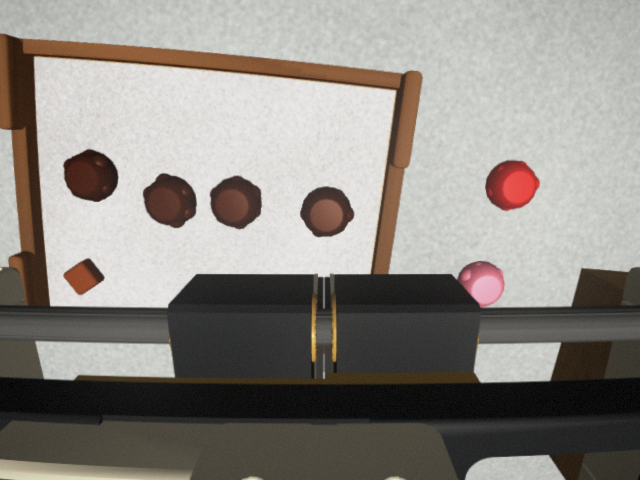

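The wrist view shows the four clusters at about (90,175), (170,200), (236,202) and (327,211), with one caramel at (84,277). I'll measure them, and check how wide the black fingers are and at what height.

Run:
```python
from h import *
from scipy import ndimage as nd
c=cam("wrist");P=pts(c);im=c["color"].astype(int)
m=im[:,:,0]<135; m[265:]=0; m&=~((im[:,:,0]-im[:,:,2])>60)
m=nd.binary_opening(m,iterations=3);L,k=nd.label(m)
for i in range(1,k+1):
    v,u=np.where(L==i)
    if not 800<len(v)<5000: continue
    cm=[u.mean(),v.mean()]; q=P[v,u]; t=np.percentile(q[:,2],95)
    print(np.round(cm),len(v),ray(c,[cm],23)[0].round(1),"top",t.round(1),q[abs(q[:,2]-t)<2.5].mean(0).round(1))
for u,v in[(180,310),(200,280),(250,278),(310,278),(335,278),(400,278),(450,280),(470,310),(250,350),(300,350),(322,290),(90,100)]: print(u,v,P[v,u].round(1),c["depth"][v,u])
print(c["fov_y"])
```

```text
[ 26. 136.] 3899 [624.2 228.1  23. ] top 38.9 [653.8 232.5  38.5]
[ 90. 175.] 2162 [603.8 166.9  23. ] top 35.7 [603.5 167.3  34.7]
[170. 200.] 2130 [599.2  94.1  23. ] top 35.7 [598.9  94.7  34.7]
[235. 202.] 2053 [612.   37.5  23. ] top 35.5 [611.7  38.   34.5]
[324. 211.] 1651 [623.  -39.8  23. ] top 35.3 [620.8 -38.8  34.3]
180 310 [646.4  -5.6 290.3] 74.47619
200 280 [647.   -5.  276.1] 88.064575
250 278 [649.4 -15.7 273.7] 90.44573
310 278 [653.2 -29.2 274.7] 89.23838
335 278 [654.7 -34.7 275. ] 88.94343
400 278 [658.2 -49.3 274.3] 89.63633
450 280 [660.9 -60.2 275.7] 88.29173
470 310 [660.1 -59.9 289.9] 74.706055
250 350 [641.3 -20.4 290.3] 76.64554
300 350 [643.9 -30.  290.4] 76.46823
322 290 [627.5 -38.1 215.7] 153.26617
90 100 [666.3 181.9  10.2] 329.23563
63.185903118845
```

Emit:
step_arm:
  targets:
    - [[0.035,0,0,0],[0.07,0,-0.002,0],[0.105,0,-0.002,0],[0.14,0,-0.002,0],[0.15,0,-0.002,0]]

```text
time: 2.38
tool_pos: [618.2, -41.6, 46.9]
tcp_rot: [-0.468, 1.561, 2.921]
contact_force: [-0.6, -0.3, -0.6]
grip_width: 0.2
```

Emit:
step_arm:
  targets:
    - [[0.001,0,0,0],[0.002,0,0,0],[0.003,0,0,0],[0.004,0,0,0],[0.005,0,0,0]]

```text
time: 2.8
tool_pos: [619.3, -41.8, 43.9]
tcp_rot: [-0.493, 1.565, 2.895]
contact_force: [-0.1, -0.6, -0.0]
grip_width: 0.5
```

Emit:
step_arm:
  targets:
    - [[0.0,-0.001,-0.003,0],[0.001,-0.001,-0.003,0],[0.002,-0.001,-0.003,0],[0.003,-0.001,-0.003,0],[0.004,-0.001,-0.003,0]]

```text
time: 3.22
tool_pos: [621.9, -40.0, 39.8]
tcp_rot: [-0.485, 1.565, 2.903]
contact_force: [0.1, -0.1, 0.8]
grip_width: 0.3
```

```bash
python3 go.py 622 -40 37
```

```text
t 3.2167 p [621.9 -40.   39.8] F [ 0.12 -0.06  0.76] w 0.3
R [[-0.006, 0.244, -0.97], [0.001, -0.97, -0.244], [-1.0, -0.003, 0.005]]
shift m [ 0.0028  0.     -0.0001]
```

Emit:
step_arm:
  targets:
    - [[0.001,0,0,0],[0.002,0,0,0],[0.003,0,0,0],[0.004,0,0,0],[0.004,0,0,0]]

```text
time: 3.63
tool_pos: [621.7, -40.0, 35.4]
tcp_rot: [-0.481, 1.564, 2.907]
contact_force: [0.2, 0.0, -0.3]
grip_width: 0.1
```

Emit:
step_arm:
  targets:
    - [[0.0005,0,0,0],[0.001,0,0,0],[0.0015,0,0,0],[0.0015,0,0,0],[0.0015,0,0,0]]

```text
time: 4.05
tool_pos: [621.7, -40.0, 34.3]
tcp_rot: [-0.48, 1.564, 2.909]
contact_force: [-1.7, -0.3, 4.0]
grip_width: 0.5
```

Emit:
step_arm:
  targets:
    - [[0.0004,0,0,0],[0.0004,0,0,0],[0.0004,0,0,0],[0.0004,0,0,0],[0.0004,0,0,0]]

```text
time: 4.47
tool_pos: [621.8, -40.0, 34.3]
tcp_rot: [-0.478, 1.565, 2.91]
contact_force: [-2.3, 0.5, 4.5]
grip_width: 0.9
```

Emit:
step_arm:
  targets:
    - [[0.0004,0,0,0],[0.0004,0,0,0],[0.0004,0,0,0],[0.0004,0,0,0],[0.0004,0,0,0]]

```text
time: 4.88
tool_pos: [621.7, -40.0, 34.3]
tcp_rot: [-0.471, 1.565, 2.917]
contact_force: [-3.1, 0.8, 5.1]
grip_width: 0.3
```

Emit:
step_arm:
  targets:
    - [[0.0004,0,0,0],[0.0004,0,0,0],[0.0004,0,0,0],[0.0004,0,0,0],[0.0004,0,0,0]]

```text
time: 5.3
tool_pos: [621.7, -40.0, 34.3]
tcp_rot: [-0.472, 1.565, 2.917]
contact_force: [-2.9, 0.1, 5.8]
grip_width: 0.6
```

Emit:
step_arm:
  targets:
    - [[-0.01,0,0,0],[-0.035,0,0,0],[-0.035,-0.03,-0.003,0],[-0.035,-0.06,-0.006,0],[-0.035,-0.078,-0.0085,0]]

```text
time: 5.72
tool_pos: [610.9, 39.7, 70.4]
tcp_rot: [-0.641, 1.566, 2.748]
contact_force: [0.3, 0.4, 0.4]
grip_width: 0.3
```

Emit:
step_arm:
  targets:
    - [[0,0,0,0],[0,0,0,0],[0.008,0,0,0],[0.016,0,0,0],[0.02,0,0,0]]

```text
time: 6.13
tool_pos: [610.2, 38.6, 48.6]
tcp_rot: [-0.516, 1.564, 2.871]
contact_force: [-0.2, -0.9, -0.7]
grip_width: 0.8
```

```bash
python3 go.py 611 37.5 40
python3 - <<'E'
from h import *
c=cam("top");save(c,"pics/t2.png")
cv2.imwrite("pics/t2.png",cv2.resize(c["color"][130:290,190:400,::-1],None,fx=3,fy=3))
E
```

```text
t 6.1333 p [610.2  38.6  48.6] F [-0.24 -0.86 -0.67] w 0.8
R [[-0.007, 0.243, -0.97], [0.002, -0.97, -0.243], [-1.0, -0.004, 0.006]]
shift m [ 0.0086  0.0013 -0.0006]
```

View pics/t2.png

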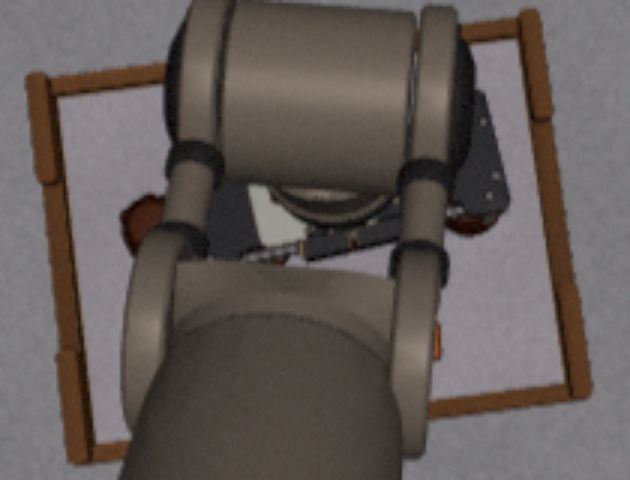

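The arm covers the top view, with cluster 4 only just showing at the crop's right, so I'll check the clusters at the end. Next is cluster 3.

Emit:
step_arm:
  targets:
    - [[0.002,0.001,-0.0005,0],[0.005,0.001,-0.0005,0],[0.008,0.001,-0.0005,0],[0.01,0.001,-0.0005,0],[0.011,0.001,-0.0005,0]]

```text
time: 6.6
tool_pos: [610.3, 37.8, 36.7]
tcp_rot: [-0.489, 1.562, 2.898]
contact_force: [0.2, 0.8, 0.2]
grip_width: 0.4
```

Emit:
step_arm:
  targets:
    - [[0.0,0,0,0],[0.0005,0,0,0],[0.001,0,0,0],[0.0015,0,0,0],[0.0015,0,0,0]]

```text
time: 7.02
tool_pos: [610.3, 37.9, 35.2]
tcp_rot: [-0.491, 1.562, 2.896]
contact_force: [-0.4, -0.1, -0.3]
grip_width: 0.7
```

Emit:
step_arm:
  targets:
    - [[0.0005,0,0,0],[0.001,0,0,0],[0.0014,0,0,0],[0.0014,0,0,0],[0.0014,0,0,0]]

```text
time: 7.43
tool_pos: [610.4, 37.9, 34.3]
tcp_rot: [-0.506, 1.563, 2.881]
contact_force: [-1.6, 0.1, 5.7]
grip_width: 0.5
```

Emit:
step_arm:
  targets:
    - [[0.0003,0,0,0],[0.0003,0,0,0],[0.0003,0,0,0],[0.0003,0,0,0],[0.0003,0,0,0]]

```text
time: 7.85
tool_pos: [610.4, 37.9, 34.3]
tcp_rot: [-0.504, 1.563, 2.883]
contact_force: [-1.9, 0.5, 6.2]
grip_width: 0.2
```

Emit:
step_arm:
  targets:
    - [[0.0003,0,0,0],[0.0003,0,0,0],[0.0003,0,0,0],[0.0003,0,0,0],[0.0003,0,0,0]]

```text
time: 8.27
tool_pos: [610.4, 37.9, 34.3]
tcp_rot: [-0.502, 1.563, 2.885]
contact_force: [-2.3, 0.5, 6.3]
grip_width: 0.1
```

Emit:
step_arm:
  targets:
    - [[0.0003,0,0,0],[0.0003,0,0,0],[0.0003,0,0,0],[0.0003,0,0,0],[0.0003,0,0,0]]

```text
time: 8.68
tool_pos: [610.4, 37.9, 34.3]
tcp_rot: [-0.502, 1.563, 2.885]
contact_force: [-2.2, 0.5, 5.0]
grip_width: 0.2
```

Emit:
step_arm:
  targets:
    - [[-0.01,0,0,0],[-0.035,0,0,0],[-0.035,-0.025,-0.001,0],[-0.035,-0.05,-0.002,0],[-0.035,-0.057,-0.002,0]]

```text
time: 9.1
tool_pos: [598.3, 96.3, 70.2]
tcp_rot: [-0.654, 1.563, 2.735]
contact_force: [-0.4, -0.1, 0.4]
grip_width: 0.7
```

Emit:
step_arm:
  targets:
    - [[0,0,0,0],[0,0,0,0],[0.008,0,0,0],[0.016,0,0,0],[0.022,0,0,0]]

```text
time: 9.52
tool_pos: [597.7, 95.3, 46.7]
tcp_rot: [-0.562, 1.562, 2.825]
contact_force: [0.5, 0.1, 0.0]
grip_width: 0.3
```

```bash
python3 go.py 598.5 94 37
```

```text
t 9.5167 p [597.7  95.3  46.7] F [0.55 0.05 0.05] w 0.3
R [[-0.009, 0.243, -0.97], [0.003, -0.97, -0.243], [-1.0, -0.005, 0.008]]
shift m [ 0.0097  0.0015 -0.0005]
```

Emit:
step_arm:
  targets:
    - [[0.002,0.0015,-0.001,0],[0.004,0.0015,-0.001,0],[0.007,0.0015,-0.001,0],[0.009,0.0015,-0.001,0],[0.0095,0.0015,-0.001,0]]

```text
time: 9.93
tool_pos: [598.9, 94.0, 36.9]
tcp_rot: [-0.55, 1.561, 2.837]
contact_force: [-0.0, 0.3, -0.1]
grip_width: 0.3
```

Emit:
step_arm:
  targets:
    - [[0.0,0,0,0],[0.0005,0,0,0],[0.001,0,0,0],[0.0015,0,0,0],[0.0015,0,0,0]]

```text
time: 10.35
tool_pos: [598.9, 94.1, 35.4]
tcp_rot: [-0.554, 1.561, 2.834]
contact_force: [0.5, 0.3, -0.3]
grip_width: 0.1
```

Emit:
step_arm:
  targets:
    - [[0.0005,0,0,0],[0.001,0,0,0],[0.0015,0,0,0],[0.0015,0,0,0],[0.0015,0,0,0]]

```text
time: 10.77
tool_pos: [598.9, 94.1, 34.3]
tcp_rot: [-0.564, 1.562, 2.823]
contact_force: [-1.2, 0.8, 4.7]
grip_width: 0.3
```

Emit:
step_arm:
  targets:
    - [[0.0004,0,0,0],[0.0004,0,0,0],[0.0004,0,0,0],[0.0004,0,0,0],[0.0004,0,0,0]]

```text
time: 11.18
tool_pos: [598.9, 94.1, 34.3]
tcp_rot: [-0.571, 1.562, 2.817]
contact_force: [-2.5, -0.2, 5.5]
grip_width: 0.3
```

Emit:
step_arm:
  targets:
    - [[0.0004,0,0,0],[0.0004,0,0,0],[0.0004,0,0,0],[0.0004,0,0,0],[0.0004,0,0,0]]

```text
time: 11.6
tool_pos: [599.0, 94.1, 34.3]
tcp_rot: [-0.578, 1.562, 2.809]
contact_force: [-2.2, 0.3, 4.8]
grip_width: 0.1
```

Emit:
step_arm:
  targets:
    - [[0.0004,0,0,0],[0.0004,0,0,0],[0.0004,0,0,0],[0.0004,0,0,0],[0.0004,0,0,0]]

```text
time: 12.02
tool_pos: [599.0, 94.1, 34.3]
tcp_rot: [-0.584, 1.562, 2.803]
contact_force: [-3.1, -0.9, 6.0]
grip_width: 0.2
```

Emit:
step_arm:
  targets:
    - [[-0.01,0,0,0],[-0.035,0,0,0],[-0.035,-0.025,-0.008,0],[-0.035,-0.05,-0.016,0],[-0.035,-0.069,-0.022,0]]

```text
time: 12.43
tool_pos: [604.2, 167.7, 70.5]
tcp_rot: [-0.737, 1.564, 2.65]
contact_force: [0.1, -0.5, 0.5]
grip_width: 0.6
```

Emit:
step_arm:
  targets:
    - [[0,0,0,0],[0,0,0,0],[0.008,0,0,0],[0.016,0,0,0],[0.022,0,0,0]]

```text
time: 12.85
tool_pos: [603.6, 166.6, 47.1]
tcp_rot: [-0.602, 1.562, 2.784]
contact_force: [-0.2, -0.6, -0.1]
grip_width: 0.2
```

```bash
python3 go.py 603.5 167 37
```

```text
t 12.85 p [603.6 166.6  47.1] F [-0.22 -0.56 -0.12] w 0.2
R [[-0.008, 0.242, -0.97], [0.003, -0.97, -0.242], [-1.0, -0.005, 0.007]]
shift m [ 0.0101 -0.0004 -0.0001]
```

Emit:
step_arm:
  targets:
    - [[0.002,-0.0005,-0.0005,0],[0.004,-0.0005,-0.0005,0],[0.007,-0.0005,-0.0005,0],[0.009,-0.0005,-0.0005,0],[0.01,-0.0005,-0.0005,0]]

```text
time: 13.27
tool_pos: [603.9, 167.1, 36.9]
tcp_rot: [-0.596, 1.562, 2.79]
contact_force: [0.7, 0.7, 0.3]
grip_width: 0.6
```

Emit:
step_arm:
  targets:
    - [[0.0,0,0,0],[0.0005,0,0,0],[0.001,0,0,0],[0.0015,0,0,0],[0.0015,0,0,0]]

```text
time: 13.68
tool_pos: [603.9, 167.1, 35.4]
tcp_rot: [-0.601, 1.562, 2.785]
contact_force: [-0.8, 0.4, -0.7]
grip_width: 0.5
```

Emit:
step_arm:
  targets:
    - [[0.0005,0,0,0],[0.001,0,0,0],[0.0015,0,0,0],[0.0015,0,0,0],[0.0015,0,0,0]]

```text
time: 14.1
tool_pos: [603.9, 167.2, 34.3]
tcp_rot: [-0.619, 1.562, 2.767]
contact_force: [-0.2, 0.1, 5.0]
grip_width: 0.4
```

Emit:
step_arm:
  targets:
    - [[0.0004,0,0,0],[0.0004,0,0,0],[0.0004,0,0,0],[0.0004,0,0,0],[0.0004,0,0,0]]

```text
time: 14.52
tool_pos: [603.9, 167.2, 34.3]
tcp_rot: [-0.632, 1.563, 2.754]
contact_force: [-2.0, -0.5, 5.2]
grip_width: 0.6
```

Emit:
step_arm:
  targets:
    - [[0.0004,0,0,0],[0.0004,0,0,0],[0.0004,0,0,0],[0.0004,0,0,0],[0.0004,0,0,0]]

```text
time: 14.93
tool_pos: [604.0, 167.2, 34.3]
tcp_rot: [-0.641, 1.563, 2.744]
contact_force: [-2.5, -0.4, 5.1]
grip_width: 0.7
```

Emit:
step_arm:
  targets:
    - [[0.0004,0,0,0],[0.0004,0,0,0],[0.0004,0,0,0],[0.0004,0,0,0],[0.0004,0,0,0]]

```text
time: 15.35
tool_pos: [604.0, 167.2, 34.3]
tcp_rot: [-0.655, 1.563, 2.731]
contact_force: [-2.2, 0.1, 6.0]
grip_width: 0.4
```

Emit:
step_arm:
  targets:
    - [[-0.01,0,0,0],[-0.035,0,0,0],[-0.07,0,0,0],[-0.105,0,0,0],[-0.14,0,0,0]]

```text
time: 15.77
tool_pos: [604.7, 166.7, 176.0]
tcp_rot: [-0.634, 1.563, 2.752]
contact_force: [1.5, -0.6, 0.2]
grip_width: 0.7
```

Emit:
step_arm:
  targets:
    - [[-0.03,0.01,0.02,0],[-0.04,0.02,0.05,0],[-0.05,0.03,0.08,0],[-0.05,0.03,0.11,0],[-0.05,0.03,0.14,0]]

```text
time: 16.18
tool_pos: [475.6, 102.8, 227.9]
tcp_rot: [-0.779, 1.565, 2.606]
contact_force: [-1.1, 0.2, -1.2]
grip_width: 0.8
```

Emit:
step_arm:
  targets:
    - [[0,0,0,0],[0,0,0,0],[0,0,0,0],[0,0,0,0],[0,0,0,0]]

```text
time: 16.6
tool_pos: [476.5, 103.1, 227.7]
tcp_rot: [-0.796, 1.565, 2.589]
contact_force: [0.1, 0.9, 0.0]
grip_width: 0.4
```

```bash
python3 go.py 600 60 300
python3 - <<'E'
from h import *
for n in("wrist","side"): save(cam(n),f"pics/{n}3.png")
E
```

```text
t 16.6 p [476.5 103.1 227.7] F [0.07 0.93 0.04] w 0.4
R [[-0.005, 0.241, -0.97], [0.003, -0.97, -0.241], [-1.0, -0.004, 0.004]]
shift m [-0.0731  0.0713 -0.1092]
```

View pics/wrist3.png

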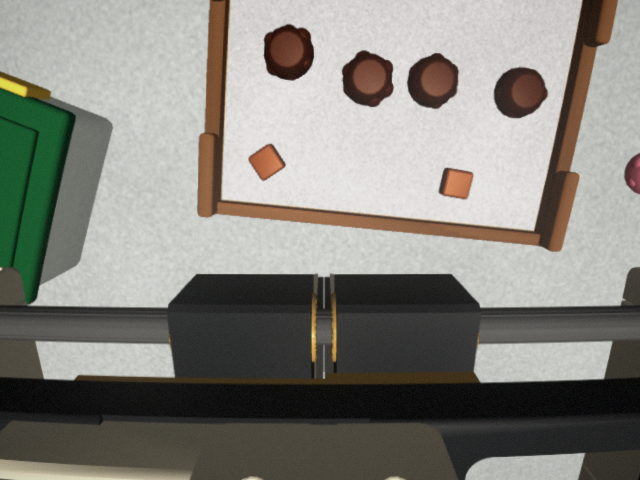

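The wrist view shows all four clusters in place and upright at about (288,52), (368,79), (433,81) and (521,92). Both caramels are undisturbed. I'll check the positions by number.

Run:
```python
from h import *
from scipy import ndimage as nd
c=cam("wrist");P=pts(c);im=c["color"].astype(int)
m=im[:,:,0]<135; m[:, :235]=0; m[120:]=0; m&=~((im[:,:,0]-im[:,:,2])>60); m[:, 560:]=0
m=nd.binary_opening(m,iterations=3);L,k=nd.label(m)
for i in range(1,k+1):
    v,u=np.where(L==i)
    if not 800<len(v)<5000: continue
    q=P[v,u]; t=np.percentile(q[:,2],95)
    print(ray(c,[[u.mean(),v.mean()]],23)[0].round(1),"top",t.round(1),q[abs(q[:,2]-t)<2.5].mean(0).round(1))
```

```text
[602.4 167.9  23. ] top 35.4 [603.8 170.5  34.4]
[597.3  95.7  23. ] top 35.0 [598.4  95.8  34.2]
[611.   39.2  23. ] top 35.3 [612.   38.4  34.3]
[621.8 -39.7  23. ] top 35.3 [621.8 -40.1  34.3]
```

Every cluster is within about 2 mm of its first measured position, which is as close as the calibration can tell. The arm is clear, so I'm handing in.

```bash
python3 -c "
from plant import bot
print(bot.close_job())"
```

```text
the job is handed in; nothing more can be done
None
```

I touched all four clusters in the order 4, 3, 2, 1, starting at the box end, which was on the right (-y). The closed fingertips rested on each top with about 4–6 N for at least 1.25 s, and I lifted straight up each time. The job was handed in at about 17 s of the 56 s allowed.

**Last checks:**
- **Clusters:** a final wrist-camera measurement put all four within about 2 mm of where they started. That is the calibration limit, so a smaller shift would not show. Their tops were level at about 34–35 mm. One depth reading for cluster 1 was 3 mm off in y, but its outline measurement agreed to 1 mm.
- **Caramels and tub:** both caramels and the tub looked undisturbed in the wrist picture.
- **Arm:** it ended clear of everything at z = 228 mm, with the measured force at sensor-noise level (under 1 N).
- **Sideways force:** while resting there was a sideways reading of 2–3 N, and the clusters showed no visible slip.
- **Not checked:** the top view taken during the job was blocked by the arm. I did not view the last side picture, so the box was not looked at again; the arm stayed well above it.

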